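# Catch the falling sample-chamber cover and lower it shut

## Task

The hinged cover of the sample chamber leans back open on its stop. With the fingers only touching it, never pinching it, tip it forward past its balance point and leave it so that it falls by itself, catch it with a finger on its black inner side or free edge while it is still well open, and lower it gently all the way shut, letting it down on the finger to the last so that it does not drop or bang. Leave the specimen inside and everything standing around undisturbed.

Things in the scene. Friction and masses are not known exactly. Their poses are not given: they have to be found in the camera images.
- chamber: Grey open-topped sample chamber, fixed to the bench: 140 mm deep (its own x), 220 mm wide (y), 85 mm high, walls 6 mm. Origin at the centre of its underside; its x axis points from the front wall to the rear wall that carries the hinge, roughly to the robot's left, z up. Position and heading (by 45 degrees in all) vary.
- lid (a joint): Cover angle (rad) about its level hinge: 0 shut, 1.57 upright, 1.85 leaning back on its stop, where it starts and rests. Balances at about 1.50; below that it falls shut, slowed by a damper: about 0.1 rad/s at 1.4, 0.5 to 0.8 near shut, 3 to 5 s from 1.4 to 0.3. Cover 0.3 to 0.42 kg; a finger under its free edge carries about 2 N. No spring, no latch.
- lid_hinge (a point): Point on the hinge axis in the middle of the cover's width, 70 mm from the chamber's centre along its x and 85.5 mm above the bench, level with the cover's underside when shut.
- lid_edge (a point): Middle of the cover's free edge, at its underside, 155 mm from the hinge axis. The cover is 224 mm wide, 12 mm thick: black inner face (lid_c0; the underside when shut, and the outermost rim), white outer face (lid_c1; towards the robot's left while open). When shut this edge overhangs the chamber's front wall by 15 mm: room for a fingertip under it outside the wall.
- specimen: Small aluminium specimen stub, 25 mm across and 18 mm tall, standing loose on the chamber's floor; not to be touched. Origin at the centre of its underside.
- objective: Bystander, loose: microscope objective standing on its wide end, steel, 32 mm across, 52 mm tall. Origin at the centre of its underside.
- oil_bottle: Bystander, loose: small amber bottle, 28 mm across, 60 mm tall. Origin at the centre of its underside.
- beaker: Bystander, loose: glass beaker, 52 mm across, 60 mm tall. Origin at the centre of its underside.
- slide_box: Bystander, loose: closed grey slide box, 85 x 40 x 30 mm. Origin at the centre of its underside.
- filter_case: Bystander, loose: clear square filter case, 50 x 50 x 16 mm. Origin at the centre of its underside.
- driver: Bystander, loose: screwdriver lying flat, 150 mm long.
- mirror_mount: Bystander, loose: black round mount, 40 mm across, 30 mm tall. Origin at the centre of its underside.

How it is judged:
By the outcome, as a careful person would: the job done as asked, in the order asked, and still so for the second after the job is handed in, with the robot touching nothing.
It also fails if it takes over 58 s, if anything falls off the work surface, if the arm or the gripper's body presses on something with over 40 N, if the wrist force passes 120 N, or if a joint passes its speed limit or range.

## Robot

A 6-joint arm with a two-finger parallel gripper is mounted at the origin on the work surface. World frame = base frame: x ahead of the robot, y to its left, z up, the work surface at z = 0. Lengths are in mm, angles in rad, forces in N, time in s.
With the tool pointing down it reaches from about 275 to 750 mm from the base axis. Payload 10.2 kg.
Tool frame: the origin (TCP) lies at the very end of the fingers, on their centre line; the grasp point (between the pads) lies 19 mm behind it (ctrl.tcp_to_grasp is the distance from the TCP to the grasp point, in mm); z points along the fingers, x is the direction in which the jaws open and shut, and the axes are right-handed (so a half turn about z gives the same grasp; the last joint's range is limited). The gripper opens to 85 mm and grips with 20 to 120 N. Pads are 22 mm wide; open, the fingers measure 114 mm over their backs; the gripper's body (76 mm by 85 mm) begins 54 mm behind the grasp point. The pads swing forward as they close: fully open they stand 13 mm farther back than shut.
Start: joints at [0.906, 0.313, 1.498, -0, 1.331, -0.223], TCP at [224.486, 474.592, 231.294] pointing down, gripper open.
Joint ranges: [-2.94, 2.94], [-0.97, 2.17], [0.19, 2.56], [-1.23, 4.37], [0.02, 3.11], [-2.88, 2.88]. Speed limits (rad/s): [2.39, 2.39, 3.01, 3.14, 3.14, 3.14].

## Interface

Orientations are given as a unit quaternion [w, x, y, z].
In Python, from rig import monitor, vision, order, ctrl gives the robot as it stands. The module is installed in compiled form; this text tells all that it offers.
- The arm moves only by the shell command python3 -m pendant 'ROWS' [FORCE]. ROWS is JSON, a list that holds one entry, the list of rows, each a list of 5 numbers: the closure, from -1 (fully open) to 1 (shut), then the shift along the world's x, y, z in m, then the turn about the world's z in degrees. In form: [[[fingers, dx, dy, dz, spin], ...]]. A call has 1 to 20 rows; each row is the pose to reach, as a shift and turn from the pose commanded when the call began; what a row does not reach only later rows make up. A row lasts 1/10 s, in which the tool goes at most 50 mm and 8.59 degrees, less where a joint would pass 70% of its speed; a pose out of reach is approached as far as the arm can. A call with a gripper value outside its range is refused whole. The fingers move at their own pace and stop on an object; FORCE is the grip in N (left out, the last holds). Time passes only in rows, so rows that repeat a pose let the fingers close. It gives the time, the measured TCP pose, the force and the opening at its end, in the units of the state.
- monitor.sense(): the state, without advancing time (a new reading comes with each control period).
- vision.capture(name): name is "scene" or "top"; returns (picture, depth): 420x560x3 uint8, red, green, blue; 420x560 float32, mm along the optical axis (not along the pixel's ray), 0 where there is no reading.
- vision.camera_info(name): a dict with "fov_y" (degrees; the focal length in pixels is half the picture's height over the tangent of half this angle, whatever the lens; pixels are square), "cx", "cy" (the principal point, pixels), "R" (3x3) and "t" (3): a world point X has camera coordinates R X + t. Camera axes: x right, y down, z forward; pixel columns grow to the right and rows downward; lengths in mm; the calibration is good to about 2 mm. A picture is of the moment at which its call begins. camera_info takes no time and is no camera call.
- order.finish_job(): hands the job in, once; it reports no verdict.
The state is a dict: "time_s": time; "joints": joint angles; "dq": joint speeds; "tau": joint torques, N m; "eef_pos": TCP position; "ee_rot": TCP orientation; "force": force on the tool from outside, world axes, zero at the start; "wrist_torque": the same for the moment, N m; "grip_width": opening from 0.0 (shut) to 1.0 (fully open).
Only numpy, scipy, OpenCV 4.12 (cv2) and the standard library are available. Lean on these libraries where they do the work, as an engineer would, in place of code of your own. Each camera call takes 0.05 s, during which the arm holds its last target.

## Working session

There is one attempt and no reset: what is moved stays moved. The work goes in short steps, Python scripts to look and compute and a shell command to move; the robot and the scene stay as the last step left them, time stands still between calls to the robot, and variables do not carry over. Pictures are saved under pics/ and viewed, and the job is handed in when it is done.

```bash
mkdir -p pics
python3 - <<'E'
from rig import monitor, vision, order, ctrl
import cv2,numpy as np
s=monitor.sense();print(s)
for n in("scene","top"):
    p,d=vision.capture(n);cv2.imwrite(f"pics/{n}0.png",p[:,:,::-1]);np.savez(f"pics/{n}0.npz",p=p,d=d)
    print(n,vision.camera_info(n))
E
```

```text
{'time_s': 0.0, 'joints': array([ 9.05620871e-01,  3.13440632e-01,  1.49846893e+00, -1.78637636e-05,
        1.33098163e+00, -2.23420530e-01]), 'dq': array([ 0.00052241,  0.00026628, -0.00024482,  0.00011089,  0.00040647,
       -0.00032616]), 'tau': array([ 6.98615258e-04, -4.12264359e+01, -2.59742206e+01, -1.38376217e-04,
        4.11715242e-03, -3.02873093e-05]), 'eef_pos': array([224.30813274, 474.37532225, 230.72787877]), 'ee_rot': array([ 2.25370517e-04,  8.44843812e-01,  5.35012628e-01, -6.08958855e-04]), 'force': array([0.41850421, 0.67386745, 0.05240683]), 'wrist_torque': array([ 0.00695239,  0.01784896, -0.01189155]), 'grip_width': 1.0026751354780357}
scene {'fov_y': 42.146775702893436, 'cx': 283.4505641989618, 'cy': 207.70318626290342, 'R': array([[-0.04761741,  0.99858176, -0.02381284],
       [ 0.52722792,  0.00487814, -0.84970991],
       [-0.84838865, -0.05301578, -0.52671247]]), 't': array([ -35.93333269, -228.91663405, 1559.5710257 ])}
top {'fov_y': 47.17022429390485, 'cx': 279.652079019317, 'cy': 211.10784312417994, 'R': array([[-1.44214120e-03, -9.99921039e-01,  1.24834582e-02],
       [-9.97981396e-01,  6.46535829e-04, -6.35036625e-02],
       [ 6.34905771e-02, -1.25498402e-02, -9.97903526e-01]]), 't': array([  80.83538941,  608.15226691, 1027.87091267])}
```

View pics/scene0.png

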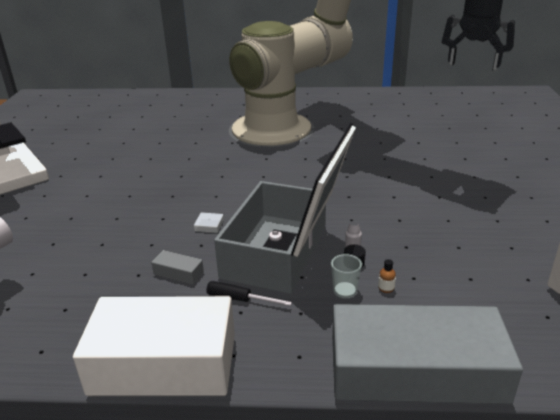

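View pics/top0.png

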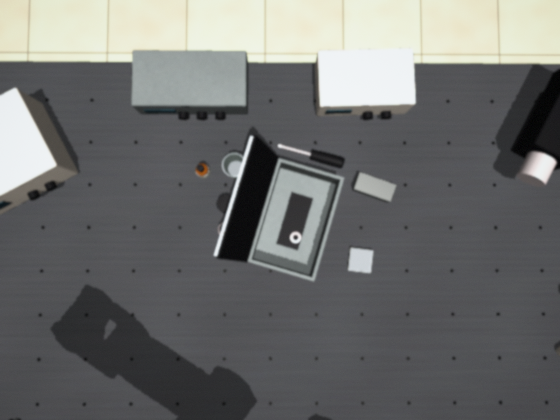

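```bash
cat > h.py <<'E'
import numpy as np,cv2
from rig import vision
def cam(n):
    c=vision.camera_info(n);f=210/np.tan(np.radians(c['fov_y']/2));return f,c['cx'],c['cy'],np.array(c['R']),np.array(c['t'])
def unproj(n,u,v,d):
    f,cx,cy,R,t=cam(n);X=np.stack([(u-cx)/f*d,(v-cy)/f*d,d],-1);return (X-t)@R
def plane(n,u,v,z):
    f,cx,cy,R,t=cam(n);o=-R.T@t;r=R.T@np.array([(u-cx)/f,(v-cy)/f,1]);return o+r*(z-o[2])/r[2]
def cloud(n,d):
    v,u=np.mgrid[0:420,0:560].astype(float);P=unproj(n,u,v,d);P[d<=0]=np.nan;return P
def proj(n,X):
    f,cx,cy,R,t=cam(n);c=R@np.asarray(X,float)+t;return np.array([cx+f*c[0]/c[2],cy+f*c[1]/c[2]])
E
python3 - <<'E'
from h import *
T=np.load('pics/top0.npz');S=np.load('pics/scene0.npz')
P=cloud('top',T['d'].astype(float))
# rim: z 78..92 in roi
roi=np.zeros((420,560),bool);roi[125:290,205:355]=1
m=roi&(abs(P[...,2]-85)<5)
c=max(cv2.findContours(m.astype(np.uint8),cv2.RETR_EXTERNAL,cv2.CHAIN_APPROX_NONE)[0],key=cv2.contourArea)
r=cv2.minAreaRect(c);b=cv2.boxPoints(r);print(r)
for q in b: print(q,plane('top',*q,85).round(1))
Q=P[m];print(len(Q),np.median(Q,0))
# lid plane fit: points above z 100
m=roi&(P[...,2]>100);Q=P[m];print(len(Q),Q.max(0),Q.min(0))
c0=np.median(Q,0);_,s,V=np.linalg.svd(Q-Q.mean(0));print(s,V[2])
for k in ((250,137),(217,257)):
    pass
i=np.argsort(-Q[:,2])[:60];print(Q[i].round(0)[::6])
im=cv2.resize(T['p'][110:300,190:410,::-1],None,fx=3.6,fy=3.1);cv2.imwrite('pics/tz.png',im)
im=cv2.resize(S['p'][110:320,140:420,::-1],None,fx=2.85,fy=2.85);cv2.imwrite('pics/sz.png',im)
for n,(u,v),z in [('beaker',(233,165),60),('bottle',(202,170),60),('obj',(224,203),52),('specimen',(295,238),24),('filt',(361,260),16),('slide',(375,186),30)]:
    print(n,plane('top',u,v,z).round(0))
E
```

```text
((295.39453125, 219.01837158203125), (70.30445098876953, 108.80907440185547), 16.699243545532227)
[246.09178 261.02756] [502.9 149.1  85. ]
[277.35782 156.80736] [715.7  85.6  85. ]
[344.69727 177.00919] [674.  -52.5  85. ]
[313.43124 281.22937] [462.  13.  85.]
1138 [589.8579723   57.61467761  85.03783637]
3816 [727.9973393  196.4456786  237.81668456] [503.6692554   88.44206279 100.13638269]
[3981.85608519 2702.79920293  159.23874369] [-0.27266771 -0.91290385  0.30374148]
[[547. 182. 238.]
 [576. 173. 237.]
 [709. 131. 236.]
 [669. 143. 236.]
 [567. 173. 236.]
 [548. 180. 236.]
 [526. 185. 236.]
 [725. 127. 236.]
 [543. 182. 235.]
 [591. 167. 235.]]
beaker [703. 179.  60.]
bottle [692. 243.  60.]
obj [623. 198.  52.]
specimen [550.  47.  24.]
filt [502. -96.  16.]
slide [ 662. -126.   30.]
```

```bash
ls; python3 -m pendant --help 2>&1 | head -5
```

```text
h.py
pics
invalid input: not JSON, or not a number
```

View pics/tz.png

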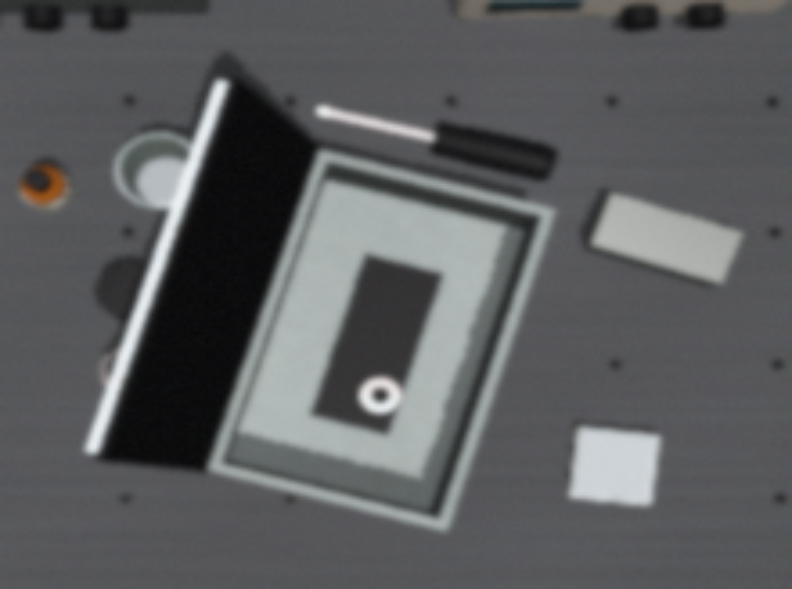

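View pics/sz.png

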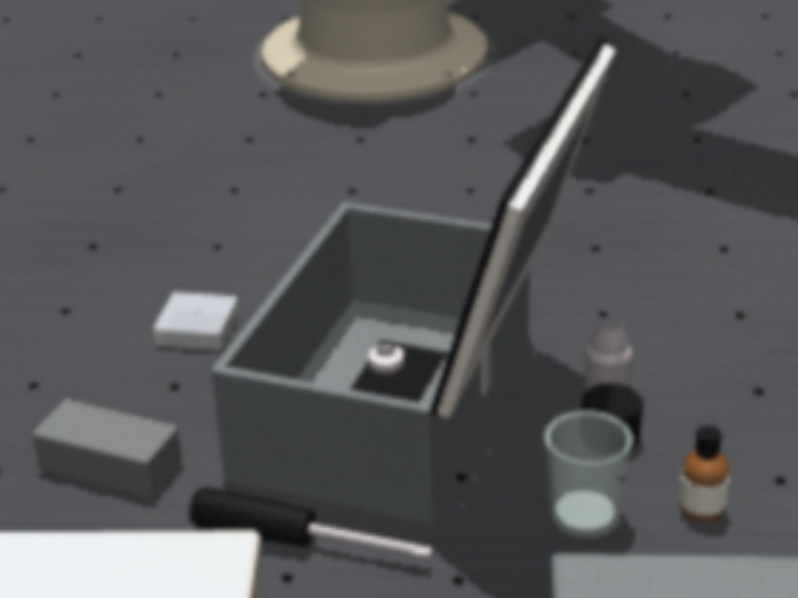

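The top view shows the chamber rim corners at about (344,177), (313,281), (246,261) and (277,157). The cover rim runs from (250,137) to (217,257), and the beaker, objective and bottle stand behind it. The rim box measures 222 x 144 mm, which fits the given size, and the heading is about 73.3°. That puts the hinge at about (608,114,85.5) and the cover edge at about (620,155,235), in agreement with the depth reading.

I'll go behind the cover with the fingers shut and the jaw axis along the edge.

```bash
python3 -m pendant '[[[1,0.10,-0.05,0.02,-20],[1,0.20,-0.10,0.02,-40],[1,0.28,-0.15,0.02,-60],[1,0.33,-0.19,0.02,-81.4],[1,0.37,-0.22,0.01,-81.4],[1,0.41,-0.25,0,-81.4],[1,0.415,-0.255,-0.016,-81.4],[1,0.415,-0.255,-0.016,-81.4],[1,0.415,-0.255,-0.016,-81.4],[1,0.415,-0.255,-0.016,-81.4],[1,0.415,-0.255,-0.016,-81.4],[1,0.415,-0.255,-0.016,-81.4],[1,0.415,-0.255,-0.016,-81.4],[1,0.415,-0.255,-0.016,-81.4]]]' 40
python3 - <<'E'
from h import *
from rig import monitor
for n in("scene","top"):
    p,d=vision.capture(n);cv2.imwrite(f"pics/{n}1.png",p[:,:,::-1]);np.savez(f"pics/{n}1.npz",p=p,d=d)
    s=monitor.sense();print(s['time_s'],s['eef_pos'],s['force'],s['ee_rot'],s['joints'])
    print(proj(n,s['eef_pos']))
E
```

```text
time_s: 1.5
eef_pos: [638.8, 220.7, 215.9]
ee_rot: [-0.0, 0.99, -0.144, 0.0]
force: [0.6, -0.3, -0.9]
grip_width: -0.002
1.55 [638.84589939 220.55339512 215.94156552] [-0.70793919 -0.34899207  0.19764081] [-1.41890256e-04  9.89499246e-01 -1.44537676e-01  2.86482429e-04] [1.59446201e-01 6.71439843e-01 9.87104460e-01 9.93343827e-05
 1.48241666e+00 4.49528933e-01]
[374.31333999 162.18713918]
1.6 [638.95210328 220.42774314 215.86352189] [0.33633838 0.89373906 1.02443872] [-1.06396839e-04  9.89487808e-01 -1.44616008e-01  2.75952703e-04] [1.59258077e-01 6.71663342e-01 9.86924273e-01 3.77507628e-05
 1.48241473e+00 4.49504550e-01]
[201.69458934 186.73898334]
```

View pics/scene1.png

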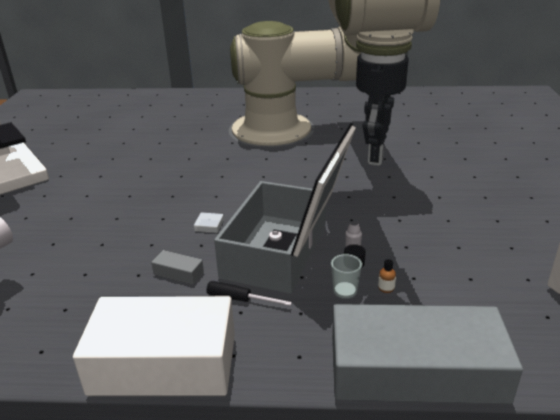

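View pics/top1.png

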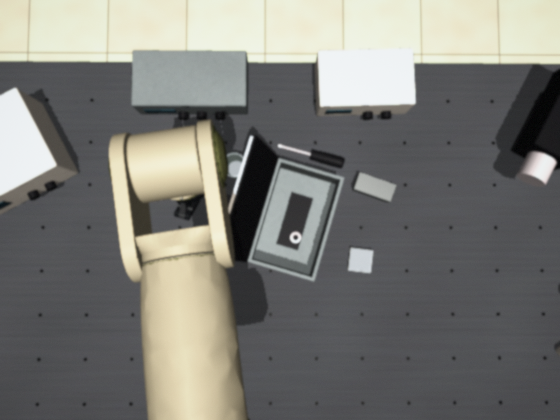

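```bash
python3 -m pendant '[[[1,-0.0055,-0.019,0,0],[1,-0.0115,-0.038,0,0],[1,-0.013,-0.044,0,0],[1,-0.0145,-0.049,0,0],[1,-0.016,-0.053,0,0],[1,-0.0172,-0.0575,0,0],[1,-0.0172,-0.0575,0,0]]]'
python3 - <<'E'
from h import *
from rig import monitor
for n in("scene",):
    p,d=vision.capture(n);cv2.imwrite(f"pics/{n}2.png",p[:,:,::-1])
    s=monitor.sense();print(s['time_s'],s['eef_pos'],s['force'])
E
```

```text
time_s: 2.3
eef_pos: [622.2, 161.9, 215.2]
ee_rot: [0.0, 0.989, -0.145, -0.0]
force: [0.1, -0.5, 0.3]
grip_width: 0.003
2.35 [622.23423957 162.0448505  215.1276785 ] [-0.3664489   0.39686765  0.33059273]
```

View pics/scene2.png

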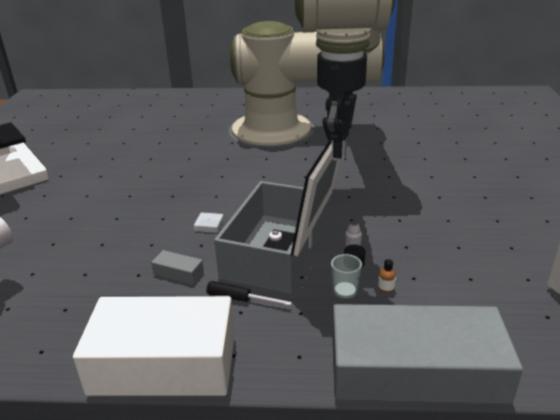

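```bash
cat >> h.py <<'E'
H=np.array([608.2,114.4,85.5]);UX=np.array([.2874,.9578,0]);UY=np.array([-.9578,.2874,0])
def ch(P): 
    D=P-H; return np.stack([D@UX,D@UY,D[...,2]],-1)
def ang(n,d,lo=-108,hi=-45):
    C=ch(cloud(n,d.astype(float)));r=np.hypot(C[...,0],C[...,2])
    m=(C[...,1]>lo)&(C[...,1]<hi)&(r>40)&(r<168)&(C[...,2]>6)
    Q=C[m][:,[0,2]]
    a=np.arctan2(Q[:,1],-Q[:,0])
    # inner/edge: robust PCA direction
    k=abs(a-np.median(a))<.25;Q=Q[k];v=np.linalg.svd(Q-Q.mean(0))[2][0] if len(Q)<4000 else np.linalg.eigh(np.cov(Q.T))[1][:,1]
    if v[1]<0:v=-v
    return len(Q),np.arctan2(v[1],-v[0]).round(3),np.median(a).round(3),np.percentile(r[m],99).round(0)
def look(tag,show=True):
    from rig import monitor
    for n in("scene","top"):
        p,d=vision.capture(n);cv2.imwrite(f"pics/{n}{tag}.png",p[:,:,::-1]);np.savez(f"pics/{n}{tag}.npz",p=p,d=d)
        s=monitor.sense();print(n,s['time_s'],'tcp ch',ch(s['eef_pos']).round(1),'F ch',(s['force']@UX).round(1),s['force'][2].round(1),'ang',ang(n,d))
E
python3 - <<'E'
from h import *
for k in '01':
  for n in ('scene','top'):print(n,ang(n,np.load(f'pics/{n}{k}.npz')['d']))
look('3')
E
```

```text
scene (430, np.float64(1.787), np.float64(1.946), np.float64(156.0))
top (931, np.float64(1.889), np.float64(1.861), np.float64(157.0))
scene (422, np.float64(1.785), np.float64(1.946), np.float64(157.0))
top (924, np.float64(1.889), np.float64(1.861), np.float64(157.0))
scene 2.4 tcp ch [ 49.8   0.3 129.6] F ch 0.3 0.3 ang (618, np.float64(1.697), np.float64(1.86), np.float64(156.0))
top 2.45 tcp ch [ 49.8   0.3 129.6] F ch 0.8 -0.3 ang (72, np.float64(1.751), np.float64(1.762), np.float64(154.0))
```

```bash
python3 -m pendant '[[[1,-0.0018,-0.006,0,0],[1,-0.0036,-0.012,0,0],[1,-0.0054,-0.018,0,0],[1,-0.0071,-0.0237,0,0],[1,-0.0088,-0.0294,0,0],[1,-0.0105,-0.035,0,0],[1,-0.0122,-0.0406,0,0],[1,-0.0140,-0.0465,0,0],[1,-0.0145,-0.048,0,0],[1,-0.0086,-0.0287,0,0],[1,-0.0060,-0.020,0.02,0]]]'
python3 - <<'E'
from h import *
look('4')
E
```

```text
time_s: 3.55
eef_pos: [615.4, 142.6, 232.9]
ee_rot: [0.001, 0.989, -0.145, -0.003]
force: [-0.2, 0.8, -0.5]
grip_width: -0.002
scene 3.6 tcp ch [3.050e+01 1.000e-01 1.525e+02] F ch 1.9 2.6 ang (1190, np.float64(1.34), np.float64(1.501), np.float64(155.0))
top 3.65 tcp ch [ 29.8  -0.3 151.8] F ch 0.9 1.1 ang (135, np.float64(1.062), np.float64(1.416), np.float64(157.0))
```

View pics/scene4.png

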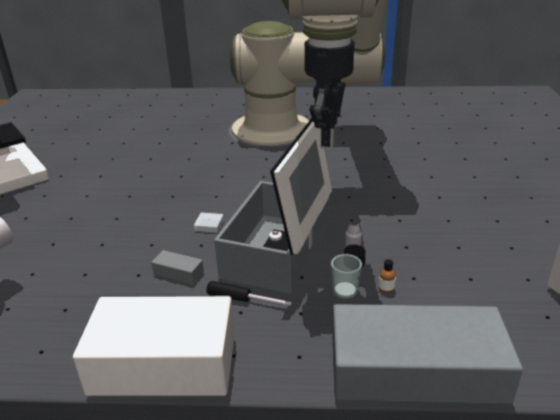

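```bash
python3 -m pendant '[[[1,0,0,0.03,0],[1,-0.013,-0.043,0.034,0],[1,-0.026,-0.086,0.032,0],[1,-0.0308,-0.1025,0.012,0],[1,-0.0308,-0.1025,-0.015,0],[1,-0.0308,-0.1025,-0.023,0]]]'
python3 - <<'E'
from h import *
look('5')
E
```

```text
time_s: 4.25
eef_pos: [584.0, 38.7, 209.3]
ee_rot: [0.0, 0.989, -0.146, -0.002]
force: [-0.7, 0.0, -0.3]
grip_width: -0.003
scene 4.3 tcp ch [-78.9   1.3 123.9] F ch 0.6 -1.2 ang (1258, np.float64(1.284), np.float64(1.444), np.float64(155.0))
top 4.35 tcp ch [-78.4   0.8 125.6] F ch 0.9 0.4 ang (376, np.float64(1.252), np.float64(1.401), np.float64(157.0))
```

View pics/scene5.png

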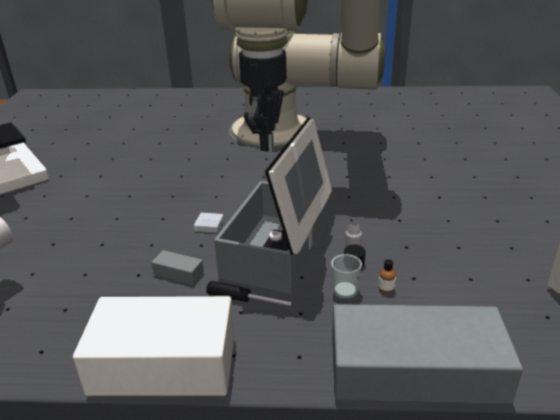

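The finger is now in front of the cover, which is at about 1.33 rad and falling on its own. I'll wait here and let it come to the finger.

```bash
python3 -m pendant '[[[1,0,0,0,0],[1,0,0,0,0],[1,0,0,0,0],[1,0,0,0,0],[1,0,0,0,0]]]'
python3 - <<'E'
from h import *
look('6')
E
```

```text
time_s: 4.85
eef_pos: [585.5, 39.7, 212.5]
ee_rot: [0.0, 0.989, -0.145, 0.0]
force: [0.6, -0.0, -0.1]
grip_width: 0.004
scene 4.9 tcp ch [-78.1   0.2 126.9] F ch 0.5 0.1 ang (1348, np.float64(1.21), np.float64(1.369), np.float64(155.0))
top 4.95 tcp ch [-78.1   0.2 126.9] F ch -0.1 0.3 ang (447, np.float64(1.179), np.float64(1.333), np.float64(157.0))
```

```bash
python3 -m pendant '[[[1,0,0,0,0],[1,0,0,0,0],[1,0,0,0,0],[1,0,0,0,0],[1,0,0,0,0]]]'
python3 - <<'E'
from h import *
look('7')
E
```

```text
time_s: 5.45
eef_pos: [585.5, 39.6, 212.3]
ee_rot: [-0.0, 0.989, -0.145, -0.0]
force: [0.5, -0.7, -0.1]
grip_width: 0.001
scene 5.5 tcp ch [-78.2   0.2 126.8] F ch -1.2 -0.0 ang (1454, np.float64(1.102), np.float64(1.259), np.float64(155.0))
top 5.55 tcp ch [-78.2   0.2 126.8] F ch 0.1 0.5 ang (517, np.float64(1.073), np.float64(1.229), np.float64(156.0))
```

```bash
python3 -m pendant '[[[1,0,0,0,0],[1,0,0,0,0],[1,0,0,0,0]]]'
python3 - <<'E'
from h import *
look('8')
E
```

```text
time_s: 5.85
eef_pos: [585.5, 39.6, 212.3]
ee_rot: [0.0, 0.989, -0.145, -0.0]
force: [0.7, -0.2, -0.8]
grip_width: -0.003
scene 5.9 tcp ch [-78.2   0.3 126.8] F ch -1.0 -0.7 ang (1452, np.float64(1.094), np.float64(1.25), np.float64(155.0))
top 5.95 tcp ch [-78.2   0.3 126.8] F ch -1.1 0.3 ang (522, np.float64(1.073), np.float64(1.229), np.float64(156.0))
```

View pics/scene8.png

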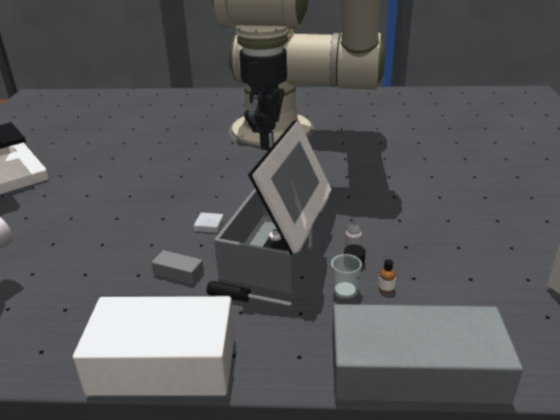

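Force and angle show the cover resting on the finger at about 1.12 rad, which matches the geometry. Next I'll lower it along the arc.

```bash
cat > tab.py <<'E'
import numpy as np,sys
a,b,n,press=map(float,sys.argv[1:5])
U=np.array([.2874,.9578])
f=lambda t:(-155*np.cos(t),155*np.sin(t))
x0,z0=f(a)
for i,t in enumerate(np.linspace(a,b,int(n)+1)[1:]):
    x,z=f(t);k=(i+1)/n*press;d=(x-x0+k)*U/1000
    print(f"t={t:.2f} [1,{d[0]:.4f},{d[1]:.4f},{(z-z0)/1000:.4f},0]")
E
python3 tab.py 1.122 0.722 16 0.5
```

```text
t=1.10 [1,-0.0010,-0.0033,-0.0017,0]
t=1.07 [1,-0.0020,-0.0065,-0.0035,0]
t=1.05 [1,-0.0029,-0.0098,-0.0054,0]
t=1.02 [1,-0.0039,-0.0129,-0.0074,0]
t=1.00 [1,-0.0048,-0.0160,-0.0095,0]
t=0.97 [1,-0.0057,-0.0191,-0.0116,0]
t=0.95 [1,-0.0066,-0.0221,-0.0138,0]
t=0.92 [1,-0.0075,-0.0251,-0.0161,0]
t=0.90 [1,-0.0084,-0.0279,-0.0185,0]
t=0.87 [1,-0.0092,-0.0308,-0.0210,0]
t=0.85 [1,-0.0101,-0.0336,-0.0235,0]
t=0.82 [1,-0.0109,-0.0363,-0.0261,0]
t=0.80 [1,-0.0117,-0.0389,-0.0288,0]
t=0.77 [1,-0.0125,-0.0415,-0.0315,0]
t=0.75 [1,-0.0132,-0.0441,-0.0343,0]
t=0.72 [1,-0.0140,-0.0465,-0.0372,0]
```

```bash
python3 -m pendant '[[[1,-0.0006,-0.0021,-0.0011,0],[1,-0.0013,-0.0043,-0.0022,0],[1,-0.0020,-0.0065,-0.0035,0],[1,-0.0026,-0.0087,-0.0048,0],[1,-0.0032,-0.0108,-0.0061,0],[1,-0.0039,-0.0129,-0.0074,0],[1,-0.0045,-0.0150,-0.0088,0],[1,-0.0051,-0.0170,-0.0102,0],[1,-0.0057,-0.0191,-0.0116,0],[1,-0.0063,-0.0211,-0.0131,0],[1,-0.0069,-0.0231,-0.0146,0],[1,-0.0075,-0.0251,-0.0161,0],[1,-0.0081,-0.0270,-0.0177,0],[1,-0.0087,-0.0289,-0.0193,0],[1,-0.0092,-0.0308,-0.0210,0]]]'
python3 - <<'E'
from h import *
look('9')
E
python3 tab.py 0.872 0.572 15 0.5
```

```text
time_s: 7.45
eef_pos: [576.3, 8.6, 191.2]
ee_rot: [0.0, 0.989, -0.145, 0.0]
force: [-1.2, -2.2, 0.4]
grip_width: 0.0
scene 7.5 tcp ch [-110.9    0.2  105.4] F ch -2.2 1.2 ang (1591, np.float64(0.85), np.float64(1.004), np.float64(154.0))
top 7.55 tcp ch [-110.7    0.2  105.6] F ch -1.7 0.1 ang (987, np.float64(0.835), np.float64(1.016), np.float64(155.0))
t=0.85 [1,-0.0007,-0.0022,-0.0020,0]
t=0.83 [1,-0.0013,-0.0044,-0.0041,0]
t=0.81 [1,-0.0020,-0.0065,-0.0062,0]
t=0.79 [1,-0.0026,-0.0087,-0.0083,0]
t=0.77 [1,-0.0032,-0.0107,-0.0105,0]
t=0.75 [1,-0.0038,-0.0127,-0.0128,0]
t=0.73 [1,-0.0044,-0.0147,-0.0151,0]
t=0.71 [1,-0.0050,-0.0166,-0.0174,0]
t=0.69 [1,-0.0056,-0.0185,-0.0198,0]
t=0.67 [1,-0.0061,-0.0204,-0.0222,0]
t=0.65 [1,-0.0066,-0.0222,-0.0246,0]
t=0.63 [1,-0.0072,-0.0239,-0.0271,0]
t=0.61 [1,-0.0077,-0.0256,-0.0296,0]
t=0.59 [1,-0.0082,-0.0272,-0.0322,0]
t=0.57 [1,-0.0087,-0.0288,-0.0348,0]
```

View pics/scene9.png

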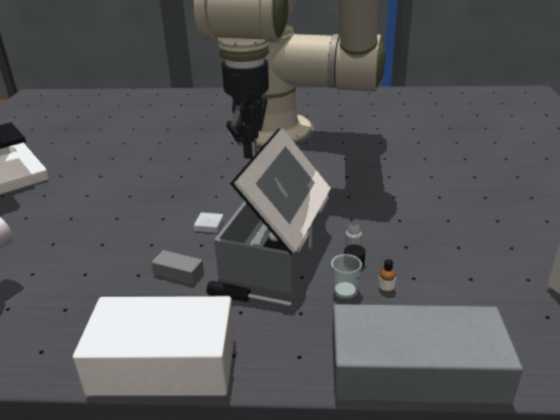

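```bash
python3 -m pendant '[[[1,-0.0007,-0.0022,-0.0020,0],[1,-0.0013,-0.0044,-0.0041,0],[1,-0.0020,-0.0065,-0.0062,0],[1,-0.0026,-0.0087,-0.0083,0],[1,-0.0032,-0.0107,-0.0105,0],[1,-0.0038,-0.0127,-0.0128,0],[1,-0.0044,-0.0147,-0.0151,0],[1,-0.0050,-0.0166,-0.0174,0],[1,-0.0056,-0.0185,-0.0198,0],[1,-0.0061,-0.0204,-0.0222,0],[1,-0.0066,-0.0222,-0.0246,0],[1,-0.0072,-0.0239,-0.0271,0],[1,-0.0077,-0.0256,-0.0296,0],[1,-0.0082,-0.0272,-0.0322,0],[1,-0.0087,-0.0288,-0.0348,0]]]'
python3 - <<'E'
from h import *
look('10')
E
python3 tab.py 0.572 0.322 16 0.8
```

```text
time_s: 9.05
eef_pos: [567.6, -20.5, 156.4]
ee_rot: [0.0, 0.989, -0.145, 0.0]
force: [-1.9, -5.5, 2.2]
grip_width: 0.003
scene 9.1 tcp ch [-141.2    0.2   70.5] F ch -7.2 1.4 ang (1609, np.float64(0.557), np.float64(0.706), np.float64(153.0))
top 9.15 tcp ch [-141.1    0.2   70.6] F ch -6.8 2.9 ang (1410, np.float64(0.544), np.float64(0.709), np.float64(154.0))
t=0.56 [1,-0.0004,-0.0012,-0.0020,0]
t=0.54 [1,-0.0007,-0.0024,-0.0041,0]
t=0.53 [1,-0.0010,-0.0035,-0.0062,0]
t=0.51 [1,-0.0014,-0.0046,-0.0083,0]
t=0.49 [1,-0.0017,-0.0057,-0.0104,0]
t=0.48 [1,-0.0020,-0.0067,-0.0126,0]
t=0.46 [1,-0.0023,-0.0077,-0.0147,0]
t=0.45 [1,-0.0026,-0.0087,-0.0169,0]
t=0.43 [1,-0.0029,-0.0096,-0.0191,0]
t=0.42 [1,-0.0032,-0.0105,-0.0213,0]
t=0.40 [1,-0.0034,-0.0114,-0.0235,0]
t=0.38 [1,-0.0037,-0.0122,-0.0258,0]
t=0.37 [1,-0.0039,-0.0130,-0.0280,0]
t=0.35 [1,-0.0041,-0.0138,-0.0303,0]
t=0.34 [1,-0.0044,-0.0145,-0.0326,0]
t=0.32 [1,-0.0046,-0.0152,-0.0349,0]
```

View pics/scene10.png

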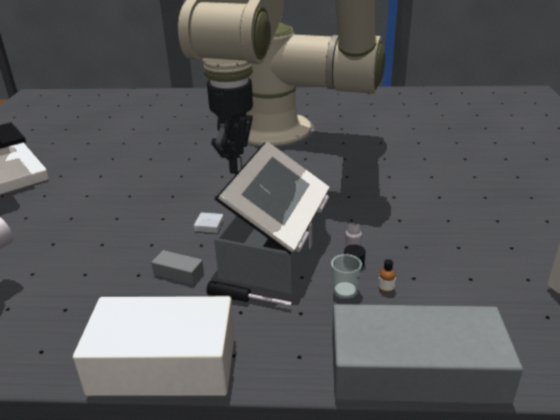

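```bash
python3 -m pendant '[[[1,-0.0005,-0.0016,-0.0012,0],[1,-0.0008,-0.0028,-0.0030,0],[1,-0.0012,-0.0040,-0.0049,0],[1,-0.0016,-0.0051,-0.0069,0],[1,-0.0019,-0.0062,-0.0089,0],[1,-0.0022,-0.0073,-0.0110,0],[1,-0.0025,-0.0083,-0.0131,0],[1,-0.0028,-0.0093,-0.0152,0]]]'
python3 - <<'E'
from h import *
look('11')
E
python3 tab.py 0.45 0.25 14 0.0
```

```text
time_s: 9.95
eef_pos: [564.6, -29.3, 141.0]
ee_rot: [-0.0, 0.989, -0.145, -0.0]
force: [-1.0, -0.3, -1.5]
grip_width: 0.003
scene 10.0 tcp ch [-150.3    0.5   55.1] F ch -1.9 -1.8 ang (1580, np.float64(0.443), np.float64(0.59), np.float64(153.0))
top 10.05 tcp ch [-150.3    0.5   55.4] F ch -0.8 -0.7 ang (1513, np.float64(0.43), np.float64(0.593), np.float64(154.0))
t=0.44 [1,-0.0003,-0.0009,-0.0020,0]
t=0.42 [1,-0.0005,-0.0018,-0.0040,0]
t=0.41 [1,-0.0008,-0.0026,-0.0060,0]
t=0.39 [1,-0.0010,-0.0035,-0.0081,0]
t=0.38 [1,-0.0013,-0.0043,-0.0101,0]
t=0.36 [1,-0.0015,-0.0050,-0.0122,0]
t=0.35 [1,-0.0017,-0.0058,-0.0143,0]
t=0.34 [1,-0.0019,-0.0065,-0.0164,0]
t=0.32 [1,-0.0022,-0.0072,-0.0185,0]
t=0.31 [1,-0.0024,-0.0078,-0.0206,0]
t=0.29 [1,-0.0025,-0.0085,-0.0227,0]
t=0.28 [1,-0.0027,-0.0091,-0.0248,0]
t=0.26 [1,-0.0029,-0.0096,-0.0269,0]
t=0.25 [1,-0.0030,-0.0102,-0.0291,0]
```

```bash
python3 -m pendant '[[[1,-0.0002,-0.0007,-0.0018,0],[1,-0.0004,-0.0015,-0.0038,0],[1,-0.0007,-0.0023,-0.0058,0],[1,-0.0009,-0.0032,-0.0078,0],[1,-0.0012,-0.0040,-0.0098,0],[1,-0.0014,-0.0047,-0.0119,0],[1,-0.0016,-0.0055,-0.0140,0]]]'
python3 - <<'E'
from h import *
look('12')
E
python3 tab.py 0.35 0.15 14 0.0
```

```text
time_s: 10.75
eef_pos: [563.1, -35.0, 127.1]
ee_rot: [0.0, 0.989, -0.145, -0.0]
force: [-3.3, -2.8, 0.2]
grip_width: 0.001
scene 10.8 tcp ch [-156.1    0.4   41.2] F ch -3.1 -0.9 ang (1538, np.float64(0.346), np.float64(0.49), np.float64(153.0))
top 10.85 tcp ch [-156.1    0.3   41.4] F ch -3.7 -0.6 ang (1555, np.float64(0.336), np.float64(0.493), np.float64(154.0))
t=0.34 [1,-0.0002,-0.0007,-0.0021,0]
t=0.32 [1,-0.0004,-0.0014,-0.0042,0]
t=0.31 [1,-0.0006,-0.0021,-0.0063,0]
t=0.29 [1,-0.0008,-0.0027,-0.0084,0]
t=0.28 [1,-0.0010,-0.0033,-0.0105,0]
t=0.26 [1,-0.0012,-0.0038,-0.0127,0]
t=0.25 [1,-0.0013,-0.0044,-0.0148,0]
t=0.24 [1,-0.0015,-0.0049,-0.0170,0]
t=0.22 [1,-0.0016,-0.0054,-0.0191,0]
t=0.21 [1,-0.0017,-0.0058,-0.0213,0]
t=0.19 [1,-0.0019,-0.0062,-0.0234,0]
t=0.18 [1,-0.0020,-0.0066,-0.0256,0]
t=0.16 [1,-0.0021,-0.0070,-0.0278,0]
t=0.15 [1,-0.0022,-0.0073,-0.0300,0]
```

```bash
python3 -m pendant '[[[1,-0.0002,-0.0007,-0.0019,0],[1,-0.0004,-0.0014,-0.0039,0],[1,-0.0006,-0.0021,-0.0059,0],[1,-0.0008,-0.0027,-0.0080,0],[1,-0.0010,-0.0033,-0.0100,0],[1,-0.0012,-0.0038,-0.0121,0],[1,-0.0013,-0.0044,-0.0142,0]]]'
python3 - <<'E'
from h import *
look('13')
E
python3 tab.py 0.25 0.0 20 0.0
```

```text
time_s: 11.55
eef_pos: [561.8, -39.3, 112.9]
ee_rot: [0.0, 0.989, -0.145, -0.0]
force: [-3.6, -2.5, -0.8]
grip_width: 0.001
scene 11.6 tcp ch [-160.6    0.3   27.1] F ch -4.2 -1.5 ang (1479, np.float64(0.251), np.float64(0.394), np.float64(152.0))
top 11.65 tcp ch [-160.6    0.3   27.2] F ch -4.1 -0.8 ang (1574, np.float64(0.243), np.float64(0.398), np.float64(153.0))
t=0.24 [1,-0.0001,-0.0004,-0.0019,0]
t=0.23 [1,-0.0003,-0.0009,-0.0038,0]
t=0.21 [1,-0.0004,-0.0013,-0.0057,0]
t=0.20 [1,-0.0005,-0.0017,-0.0076,0]
t=0.19 [1,-0.0006,-0.0020,-0.0095,0]
t=0.17 [1,-0.0007,-0.0023,-0.0114,0]
t=0.16 [1,-0.0008,-0.0027,-0.0133,0]
t=0.15 [1,-0.0009,-0.0029,-0.0152,0]
t=0.14 [1,-0.0010,-0.0032,-0.0171,0]
t=0.12 [1,-0.0010,-0.0035,-0.0190,0]
t=0.11 [1,-0.0011,-0.0037,-0.0209,0]
t=0.10 [1,-0.0012,-0.0039,-0.0229,0]
t=0.09 [1,-0.0012,-0.0040,-0.0248,0]
t=0.07 [1,-0.0013,-0.0042,-0.0267,0]
t=0.06 [1,-0.0013,-0.0043,-0.0287,0]
t=0.05 [1,-0.0013,-0.0044,-0.0306,0]
t=0.04 [1,-0.0014,-0.0045,-0.0325,0]
t=0.02 [1,-0.0014,-0.0046,-0.0345,0]
t=0.01 [1,-0.0014,-0.0046,-0.0364,0]
t=0.00 [1,-0.0014,-0.0046,-0.0383,0]
```

View pics/scene13.png

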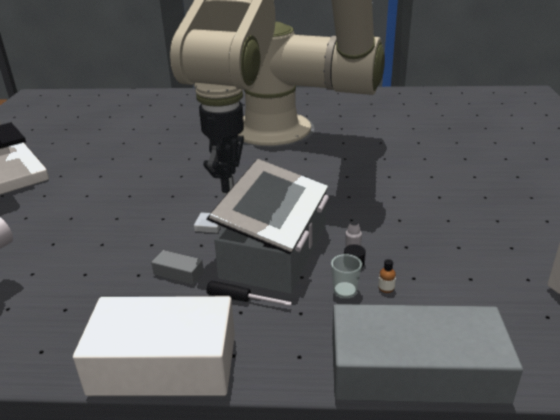

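```bash
python3 -m pendant '[[[1,-0.0001,-0.0004,-0.0018,0],[1,-0.0003,-0.0008,-0.0036,0],[1,-0.0004,-0.0012,-0.0055,0],[1,-0.0005,-0.0015,-0.0074,0],[1,-0.0006,-0.0018,-0.0092,0],[1,-0.0007,-0.0021,-0.0111,0],[1,-0.0008,-0.0024,-0.0130,0],[1,-0.0009,-0.0026,-0.0149,0]]]'
python3 - <<'E'
from h import *
look('14')
E
python3 tab.py 0.15 0.0 15 0.0
```

```text
time_s: 12.45
eef_pos: [560.9, -42.3, 98.1]
ee_rot: [0.0, 0.989, -0.145, -0.0]
force: [-4.1, -6.1, 0.2]
grip_width: -0.004
scene 12.5 tcp ch [-163.7    0.3   12.3] F ch -6.0 -1.2 ang (1411, np.float64(0.158), np.float64(0.296), np.float64(150.0))
top 12.55 tcp ch [-163.7    0.3   12.5] F ch -7.0 -0.6 ang (1565, np.float64(0.147), np.float64(0.301), np.float64(153.0))
t=0.14 [1,-0.0001,-0.0002,-0.0015,0]
t=0.13 [1,-0.0001,-0.0004,-0.0031,0]
t=0.12 [1,-0.0002,-0.0006,-0.0046,0]
t=0.11 [1,-0.0002,-0.0008,-0.0061,0]
t=0.10 [1,-0.0003,-0.0009,-0.0077,0]
t=0.09 [1,-0.0003,-0.0011,-0.0092,0]
t=0.08 [1,-0.0004,-0.0012,-0.0108,0]
t=0.07 [1,-0.0004,-0.0013,-0.0123,0]
t=0.06 [1,-0.0004,-0.0014,-0.0139,0]
t=0.05 [1,-0.0004,-0.0015,-0.0154,0]
t=0.04 [1,-0.0005,-0.0015,-0.0170,0]
t=0.03 [1,-0.0005,-0.0016,-0.0185,0]
t=0.02 [1,-0.0005,-0.0016,-0.0201,0]
t=0.01 [1,-0.0005,-0.0017,-0.0216,0]
t=0.00 [1,-0.0005,-0.0017,-0.0232,0]
```

```bash
python3 -m pendant '[[[1,-0.0001,-0.0002,-0.0013,0],[1,-0.0001,-0.0004,-0.0028,0],[1,-0.0002,-0.0006,-0.0043,0],[1,-0.0002,-0.0008,-0.0058,0],[1,-0.0003,-0.0009,-0.0073,0],[1,-0.0003,-0.0011,-0.0088,0],[1,-0.0004,-0.0012,-0.0104,0]]]'
python3 - <<'E'
from h import *
look('15')
E
```

```text
time_s: 13.25
eef_pos: [560.5, -43.6, 87.7]
ee_rot: [0.001, 0.989, -0.145, -0.0]
force: [-4.8, -6.5, -1.0]
grip_width: -0.002
scene 13.3 tcp ch [-165.1    0.4    1.9] F ch -6.7 -1.5 ang (1364, np.float64(0.091), np.float64(0.228), np.float64(149.0))
top 13.35 tcp ch [-165.1    0.3    2. ] F ch -7.3 -0.9 ang (1548, np.float64(0.079), np.float64(0.231), np.float64(152.0))
```

```bash
python3 -m pendant '[[[1,0,-0.0001,-0.001,0],[1,0,-0.0002,-0.002,0],[1,0,-0.0003,-0.003,0],[1,-0.0001,-0.0003,-0.004,0],[1,-0.0001,-0.0004,-0.005,0],[1,-0.0001,-0.0004,-0.006,0],[1,-0.0001,-0.0004,-0.007,0],[1,-0.0001,-0.0004,-0.008,0]]]'
python3 - <<'E'
from h import *
look('16')
E
```

```text
time_s: 14.15
eef_pos: [560.3, -44.2, 79.6]
ee_rot: [0.001, 0.989, -0.145, -0.0]
force: [-4.8, -7.3, -1.3]
grip_width: -0.005
scene 14.2 tcp ch [-165.7    0.4   -6. ] F ch -8.9 -1.7 ang (1330, np.float64(0.057), np.float64(0.176), np.float64(151.0))
top 14.25 tcp ch [-165.7    0.3   -5.9] F ch -8.4 -1.5 ang (1535, np.float64(0.03), np.float64(0.183), np.float64(152.0))
```

View pics/scene16.png

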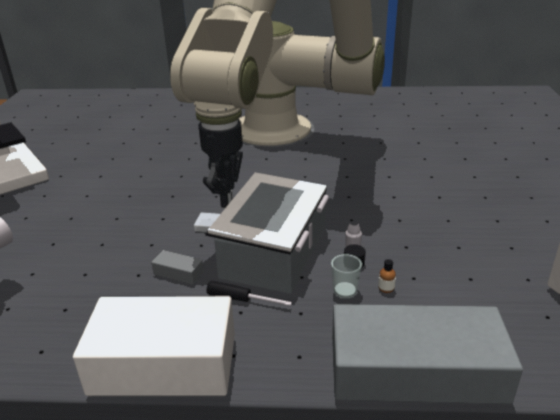

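```bash
python3 -m pendant '[[[1,0,0,-0.0007,0],[1,0,0,-0.0014,0],[1,0,0,-0.0021,0],[1,0,0,-0.0028,0],[1,0,0,-0.0035,0]]]'
python3 - <<'E'
from h import *
look('17')
E
```

```text
time_s: 14.75
eef_pos: [560.2, -44.3, 76.1]
ee_rot: [0.001, 0.989, -0.145, -0.0]
force: [-4.7, -9.1, -0.6]
grip_width: -0.001
scene 14.8 tcp ch [-165.8    0.3   -9.5] F ch -9.1 -2.3 ang (1321, np.float64(0.034), np.float64(0.152), np.float64(166.0))
top 14.85 tcp ch [-165.8    0.3   -9.4] F ch -8.9 -1.9 ang (1515, np.float64(0.011), np.float64(0.158), np.float64(152.0))
```

```bash
python3 -m pendant '[[[1,0,0,-0.0005,0],[1,0,0,-0.001,0],[1,0,0,-0.0015,0],[1,0,0,-0.002,0]]]'
python3 - <<'E'
from h import *
look('18')
E
```

```text
time_s: 15.25
eef_pos: [560.2, -44.4, 74.1]
ee_rot: [0.001, 0.989, -0.145, -0.0]
force: [-5.3, -9.9, -1.6]
grip_width: -0.001
scene 15.3 tcp ch [-165.9    0.3  -11.4] F ch -10.2 -1.6 ang (1304, np.float64(0.025), np.float64(0.142), np.float64(165.0))
top 15.35 tcp ch [-165.9    0.3  -11.4] F ch -9.8 -2.1 ang (1507, np.float64(3.139), np.float64(0.145), np.float64(152.0))
```

```bash
python3 -m pendant '[[[1,0,0,-0.0005,0],[1,0,0,-0.001,0],[1,0,0,-0.0015,0],[1,0,0,-0.002,0]]]'
python3 - <<'E'
from h import *
look('19')
E
```

```text
time_s: 15.75
eef_pos: [560.4, -44.4, 72.9]
ee_rot: [0.001, 0.989, -0.145, 0.0]
force: [-8.6, -8.6, 7.5]
grip_width: 0.0
scene 15.8 tcp ch [-1.659e+02  1.000e-01 -1.260e+01] F ch -10.9 4.8 ang (1294, np.float64(0.021), np.float64(0.135), np.float64(166.0))
top 15.85 tcp ch [-1.659e+02  1.000e-01 -1.260e+01] F ch -10.7 4.3 ang (1491, np.float64(3.137), np.float64(0.141), np.float64(150.0))
```

Fz has turned positive, so the cover is seated. I'll withdraw straight out, away from the edge.

```bash
python3 - <<'E'
from h import *
d=np.load('pics/top19.npz')['d'].astype(float);C=ch(cloud('top',d))
for a,b in((-150,-125),(-100,-70),(-40,-15)):
    m=(C[...,0]>a)&(C[...,0]<b)&(C[...,1]>-100)&(C[...,1]<-40)&(abs(C[...,2]-12)<25);print(a,m.sum(),np.median(C[m][:,2]))
E
python3 -m pendant '[[[1,-0.0003,-0.001,0,0],[1,-0.0009,-0.003,0,0],[1,-0.003,-0.010,0,0],[1,-0.006,-0.020,0,0],[1,-0.009,-0.030,0,0],[1,-0.012,-0.040,0,0],[1,-0.012,-0.040,0.04,0],[1,-0.012,-0.040,0.08,0],[1,-0.012,-0.040,0.08,0],[1,-0.012,-0.040,0.08,0]]]'
python3 - <<'E'
from h import *
look('20')
d=np.load('pics/top20.npz')['d'].astype(float);C=ch(cloud('top',d))
for a,b in((-150,-125),(-100,-70),(-40,-15)):
    m=(C[...,0]>a)&(C[...,0]<b)&(C[...,1]>-100)&(C[...,1]<-40)&(abs(C[...,2]-12)<25);print(a,m.sum(),np.median(C[m][:,2]))
E
```

```text
-150 143 11.950908729003828
-100 438 12.497846942375858
-40 363 12.155849097427321
time_s: 16.85
eef_pos: [548.5, -84.0, 152.7]
ee_rot: [0.0, 0.989, -0.146, 0.001]
force: [0.3, 0.4, -1.0]
grip_width: 0.001
scene 16.9 tcp ch [-207.     0.7   66.1] F ch 0.7 0.1 ang (1283, np.float64(3.139), np.float64(0.133), np.float64(149.0))
top 16.95 tcp ch [-206.9    0.9   65.7] F ch 0.3 -0.8 ang (1726, np.float64(3.137), np.float64(0.131), np.float64(151.0))
-150 362 11.992050889423382
-100 435 12.478824462111746
-40 362 12.076412936178343
```

View pics/scene20.png

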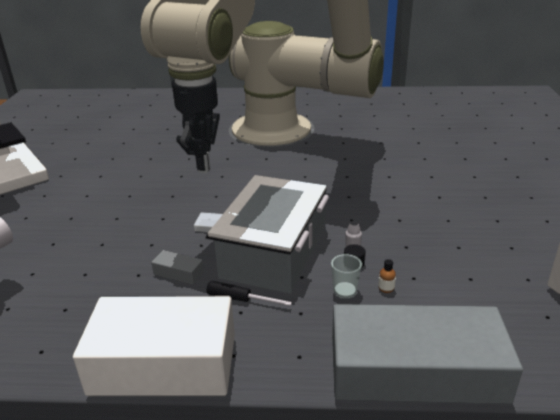

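View pics/top20.png

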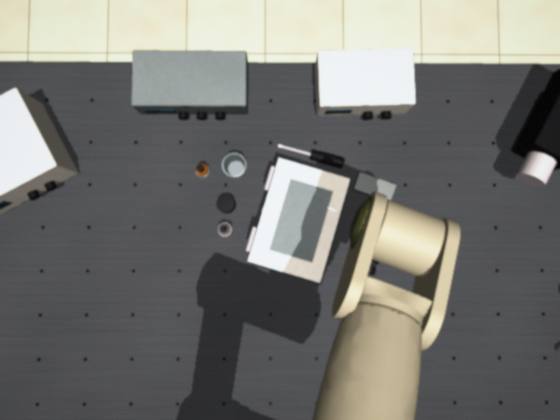

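The scene view shows the cover flat, with corners near (215,240) and (326,185), and the finger free at (201,165). The beaker, bottle, objective, driver and boxes are where they were. I'll hand in now.

```bash
python3 -c "
from rig import order;print(order.finish_job())"
```

```text
the job is handed in; nothing more can be done
None
```

The cover is shut and the job is handed in at about 17 s of the 58 s allowed.

- **Tipping:** I pushed the cover forward from behind with the closed fingers, to about 1.4 rad, then took them away. It fell on its own.
- **Catching:** The fingers went over the top and caught the free edge at about 1.12 rad. It fell freely for about 2 s.
- **Lowering:** The fingers carried the edge along its arc at about 0.1–0.2 rad/s until it was shut. The interface only points the tool straight down, so I held the edge from the front, by sideways pressure and friction, not from underneath. For a moment near 0.57 rad the finger pressed about 7 N sideways and dragged the cover down slightly. I eased that off, and from there to the seat the upward load stayed on the finger.
- **Force at the seat:** The sideways force rose to about 11 N, and about 5–7 N pressed down once the cover touched.

**Last checks:**
- The cover's top reads 12.0–12.5 mm above the hinge line from front to rear, the same before and after the fingers withdrew, so it is fully shut.
- The wrist force reads about zero, with the fingers roughly 40 mm in front of the edge and clear above it.
- In the last pictures the bystanders appear where they started. The filter case is only partly visible, and the arm hides some of the slide box in the top view.
- The specimen was never approached, but it can't be seen under the shut cover.
- My depth-based angle readings were off by up to about 0.07 rad, so I relied on contact geometry and force as well.

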